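Tighten the jig's castle nut to the cotter hole

ROBOT

A 7-joint arm with a two-finger parallel gripper is mounted at the origin on the work surface. World frame = base frame: x ahead of the robot, y to its left, z up, the work surface at z = 0. Lengths are in m, angles in rad, forces in N, time in s.
With the tool pointing down it reaches from about 0.425 to 0.95 m from the base axis. Payload 4.7 kg.
Tool frame: the origin (TCP) lies on the centre line of the jaws, within the pads' length; the fingertips stand robot.nose_length ahead of it and the grasp point (between the pads) lies 8 mm behind it (robot.nose_length is the distance from the TCP to the fingertips, in m); z points along the fingers, x is the direction in which the jaws open and shut, and the axes are right-handed (so a half turn about z gives the same grasp; the last joint's range is limited). The gripper opens to 85 mm and grips with 20 to 120 N. Pads are 22 mm wide; open, the fingers measure 114 mm over their backs; the gripper's body (76 mm by 85 mm) begins 54 mm behind the grasp point. The pads swing forward as they close: fully open they stand 13 mm farther back than shut.
Start: joints at [1.133, 0.469, -0.049, 1.532, 0.024, 1.141, -0.082], TCP at [0.268, -0.619, 0.242] pointing down, gripper open.
Joint ranges: [-2.59, 2.59], [-0.33, 1.99], [-1.39, 1.29], [0.1, 2.45], [-1.04, 4.18], [0.21, 1.99], [-2.66, 2.66]. Speed limits (rad/s): [2.57, 2.57, 3.14, 3.14, 3.14, 3.14, 3.14].

INTERFACE

Orientations are given as [roll, pitch, yaw] about the fixed x, y, z axes, in that order (R = Rz(yaw) Ry(pitch) Rx(roll)).
In Python, from plant import robot gives the robot as it stands. Calls block until the motion is done:
- robot.goto(position, orientation): joint-space move of the TCP to a pose.
- robot.move_straight(position, vel=0.15, attitude=None, contact_N=None): straight line of the TCP; attitude=None keeps the orientation; vel is the mean speed in m/s. With contact_N (N) it stops when the force on the tool has changed by that much, and returns True; else False.
- robot.move_joints(angles): joint-space move.
- robot.grip(opening, strength=None): opening from 0.0 (shut) to 1.0 (fully open); strength is the grip in N (None keeps the last); returns when the fingers have stopped.
- robot.sleep(seconds).
- robot.inverse_kinematics(position, orientation): joint angles nearest the present ones, or None.
- robot.sense(): the state.
- robot.grab_frame(name): name is "side" or "top"; returns a dict with "image" (400x640x3 uint8, red, green, blue), "range_z" (400x640 float32, m along the optical axis (not along the pixel's ray), 0 where there is no reading), "fx", "fy", "cx", "cy" (pixels), "R" (3x3) and "t" (3): a world point X has camera coordinates R X + t. Camera axes: x right, y down, z forward; pixel columns grow to the right and rows downward; lengths in m; the calibration is good to about 2 mm. A picture is of the moment at which its call begins.
A pose or a line that the arm cannot do raises robot.IKError and nothing moves.
- robot.close_job(): hands the job in, once; it reports no verdict.
The state is a dict: "t": time; "joint_pos": joint angles; "joint_velocities": joint speeds; "effort": joint torques, N m; "tcp_pos": TCP position; "tcp_rot": TCP orientation; "wrist_force": force on the tool from outside, world axes, zero at the start; "torque": the same for the moment, N m; "opening": opening from 0.0 (shut) to 1.0 (fully open).
Only numpy, scipy, OpenCV 4.12 (cv2) and the standard library are available. Lean on these libraries where they do the work, as an engineer would, in place of code of your own. Each camera call takes 0.05 s, during which the arm holds its last target.

TASK

Take the square-bored wrench from the foam slab, fit it fully down over the castle nut of the assembly jig and let go of it; then take it again and tighten the nut clockwise (seen from above) by at least a quarter turn from where it is, and a little further until the next slot lines up with the cotter hole in the stud (its direction is scribed on the stud's end). Then lift the wrench off and lay it flat on the foam slab, same side up as before, leaving all the other things where they are.

Things in the scene. Friction and masses are not known exactly. Their poses are not given: they have to be found in the camera images.
- nut (a joint): The castle nut's turn in rad: 0 at the start, growing clockwise seen from above (tightening), 0 to 2.9. It turns about its upright axis without rising or sinking, cannot be loosened below 0, needs about 0.5 N m plus 0.1 N m per rad, and stays where it is left. Just one pair of its slots comes into line with the cotter hole between 90 and 150 degrees, at 1.745 to 2.443 rad.
- nut_seat (a point): On the nut's axis, on top of its 68 mm round flange (42 mm above the table), where the fitted wrench rests. Turns with the nut; x and y are square to the flats of the nut's steel 44 mm square body, which rises 18 mm above this point. Above it a 42 mm round collar with six slots reaches 34 mm, and the stud's end 46 mm, above this point.
- nut_slot (a point): On the nut's axis 34 mm above nut_seat, turning with the nut. The collar has six slots 10 mm wide, 60 degrees apart (three opposite pairs); this x axis runs through the pair that comes into line once the nut has been turned 100 to 140 degrees. z up.
- stud: Fixed steel stud, 21 mm across, standing up through the nut's middle. Origin on the axis at table height; its x axis runs along the 6 mm cotter hole bored across it at the height of the slots (69 mm). A pale scribed line across its top end, 88 mm above the table, runs parallel to the hole.
- jig: Fixed low jig: aluminium plate 215 x 140 x 12 mm, a grey boss under the nut and a half-built handheld console clamped to the plate on the +x side, 30 mm high. Origin at table height on the nut's axis. All but nut and stud is lower than 42 mm, so a fitted wrench can swing round freely above it.
- wrench: Dark steel box wrench lying flat, 192 mm long, 0.5 kg: square head 64 x 64 x 20 mm with a 47 mm square through-bore (fits the nut four ways, 1.5 mm play each side), bar handle 20 mm wide. Origin: bore centre on the underside; x along the handle, which spans x 32 to 160 mm and 2 to 18 mm above the underside; z up. The handle is hollow: centre of mass near x = 15 mm.
- foam: Fixed firm white foam slab, 240 (x) x 200 (y) x 40 mm, a cardboard layer halfway up. Origin at the centre of its underside. The wrench lies on it.
- module_a: Black loudspeaker module, 50 x 30 x 20 mm, on the foam. Bystander, to be left alone. Origin at its middle on its underside.
- module_b: Black loudspeaker module, 50 x 30 x 20 mm, on the foam. Bystander, to be left alone. Origin at its middle on its underside.
- shell_a: Black console back shell, 140 x 66 x 17 mm, flat on the table between foam and jig. Bystander, to be left alone. Origin at its middle on its underside.
- shell_b: Black console back shell, 140 x 66 x 17 mm, at the left side. Bystander, to be left alone. Origin at its middle on its underside.
- screwdriver: Screwdriver, 160 mm, lying in the middle towards the back. Bystander, to be left alone. Origin on the underside.
- tweezers: Steel tweezers, 120 mm, flat on the table at the right. Bystander, to be left alone. Origin at its middle on its underside.
- bottle: White bottle, 60 mm across, 140 mm tall, at the left. Bystander, to be left alone. Origin at its middle on its underside.
Mind the look-alikes: they are no part of the job. What is shaped like the wrench but brown is not meant.

How it is judged:
By the outcome, as a careful person would: the job done as asked, in the order asked, and still so for the second after the job is handed in, with the robot touching nothing.
It also fails if it takes over 72 s, if anything falls off the work surface, if the arm or the gripper's body presses on something with over 40 N, if the wrist force passes 120 N, or if a joint passes its speed limit or range.

## Working session

There is one attempt and no reset: what is moved stays moved. The work goes in short steps, each a Python script; the robot and the scene stay as the last script left them, time stands still between calls to the robot, and variables do not carry over. Pictures are saved under pics/ and viewed, and the job is handed in when it is done.

```bash
ls; mkdir -p pics; python3 - <<'E'
from plant import robot
import cv2, numpy as np
for n in ("top","side"):
    f=robot.grab_frame(n)
    cv2.imwrite(f"pics/{n}0.png",f["image"][:,:,::-1])
    np.savez(f"{n}0.npz",**f)
    print(n,f["fx"],f["cx"],f["cy"],f["R"].round(3).tolist(),f["t"])
s=robot.sense();print(s, robot.nose_length)
E
```

```text
pics
top 509.87280455547017 316.1222159538111 192.212762312258 [[-0.018, -1.0, -0.0], [-0.998, 0.018, -0.059], [0.059, -0.001, -0.998]] [0.02674754 0.48131458 1.37880525]
side 500.66716294297913 315.8478450259554 201.23910268703136 [[-0.989, -0.145, -0.017], [-0.09, 0.696, -0.713], [0.115, -0.703, -0.701]] [0.46806827 0.09888627 1.30731784]
{'t': 0.1, 'joint_pos': array([ 1.1331108 ,  0.46935376, -0.04858644,  1.53357386,  0.02408811,
        1.14102018, -0.08230833]), 'joint_velocities': array([ 0.00142096, -0.00205688,  0.00039545, -0.00281949,  0.00075452,
        0.00098334, -0.0018047 ]), 'effort': array([ 7.91801504e-04, -5.11516356e+01, -4.70236118e-02, -2.38391376e+01,
        1.07723783e-02,  4.38054325e-03, -1.23818796e-05]), 'tcp_pos': array([ 0.26811699, -0.61890862,  0.24137132]), 'tcp_rot': array([ 3.14153690e+00,  1.76924166e-03, -1.16200273e+00]), 'wrist_force': array([-0.48614803, -0.72900655,  0.1895657 ]), 'torque': array([-0.01406525, -0.01106514, -0.04768652]), 'opening': 0.9992079219707305} 0.011
```

View pics/top0.png

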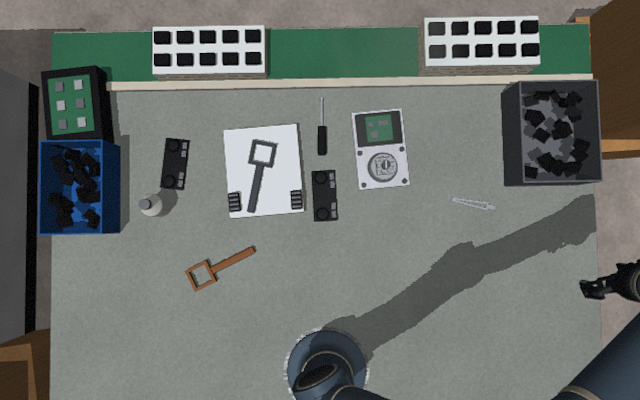

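View pics/side0.png

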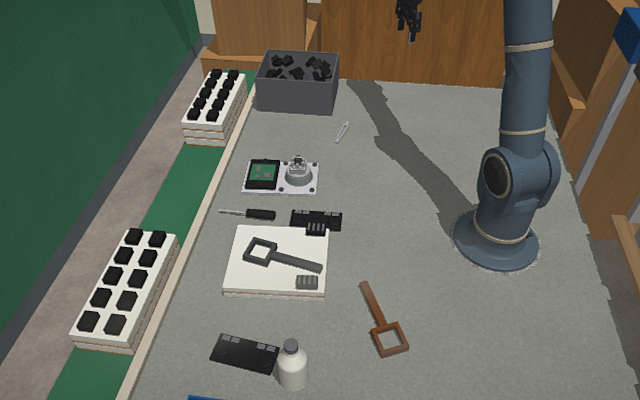

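The top view shows two wrench shapes. One is dark, on the white foam slab, with its head at (263,153). The other is brown, on the table, with its head at (201,275). The dark one fits the description. The nut is at (382,166). I'll enlarge both to confirm.

```bash
python3 - <<'E'
import cv2, numpy as np
im=cv2.imread("pics/top0.png")
a=cv2.resize(im[115:225,215:315],None,fx=4,fy=4,interpolation=cv2.INTER_CUBIC)
b=cv2.resize(im[140:195,355:410],None,fx=7,fy=8,interpolation=cv2.INTER_CUBIC)
cv2.imwrite("pics/c0.png",np.hstack([a,b]))
im=cv2.imread("pics/side0.png")
cv2.imwrite("pics/c1.png",cv2.resize(im[145:205,235:330],None,fx=8,fy=8,interpolation=cv2.INTER_CUBIC))
E
```

```text
(no output)
```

View pics/c0.png

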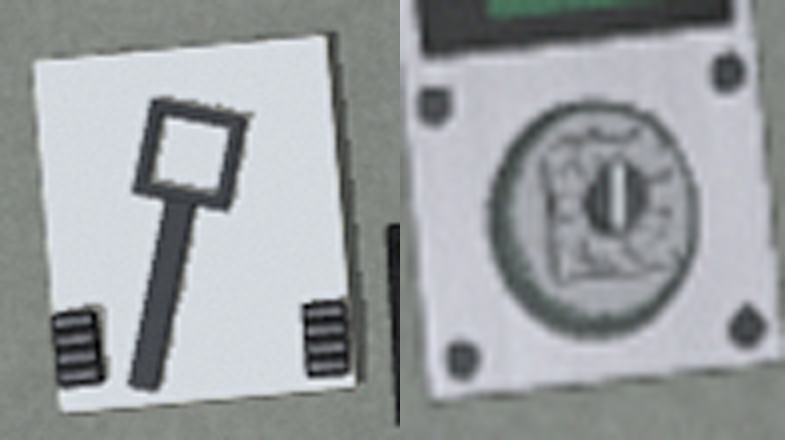

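View pics/c1.png

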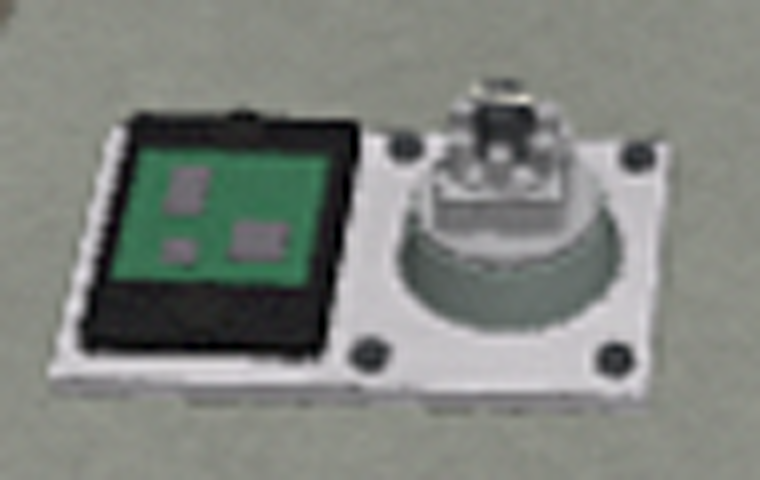

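Confirmed: the dark wrench on the foam, handle pointing down-left in the top view. The nut's square body, the collar, and a scribe line running roughly vertical in the image are visible. Next I'll fit the poses.

```bash
cat > h.py <<'E'
import numpy as np, cv2
from scipy.optimize import minimize
def load(n):
    return dict(np.load(n+".npz"))
def proj(f,X):
    X=np.atleast_2d(X); c=X@f["R"].T+f["t"]
    return np.c_[f["fx"]*c[:,0]/c[:,2]+f["cx"], f["fy"]*c[:,1]/c[:,2]+f["cy"]]
def back(f,uv,z):
    uv=np.atleast_2d(uv); d=np.c_[(uv[:,0]-f["cx"])/f["fx"],(uv[:,1]-f["cy"])/f["fy"],np.ones(len(uv))]@f["R"]
    o=-f["R"].T@f["t"]; return o+d*((z-o[2])/d[:,2])[:,None]
def rot(a): return np.array([[np.cos(a),-np.sin(a)],[np.sin(a),np.cos(a)]])
def place(p,pts,z):
    pts=np.asarray(pts,float); z=np.broadcast_to(z,len(pts))
    return np.c_[pts@rot(p[2]).T+p[:2],z]
def sq(h): return [[h,h],[-h,h],[-h,-h],[h,-h]]
S=8
def fill(layers,box,f):
    """layers: list of (world pts, value). returns image in box (u0,v0,u1,v1), antialiased"""
    u0,v0,u1,v1=box; im=np.full(((v1-v0)*S,(u1-u0)*S),np.nan,np.float32)
    im[:]=layers[0]
    for pts,val in layers[1:]:
        q=((proj(f,pts)+0.5-[u0,v0])*S-0.5)
        cv2.fillPoly(im,[np.round(q*16).astype(np.int32)],float(val),shift=4)
    return cv2.resize(im,(u1-u0,v1-v0),interpolation=cv2.INTER_AREA)
def wrench_layers(p,zb,bg,dk):
    hd=[[30,10],[160,10],[160,-10],[30,-10]]
    m=lambda a:np.array(a)/1000.
    return [bg,(place(p,m(hd),zb+.018),dk),(place(p,m(sq(32)),zb+.02),dk),(place(p,m(sq(23.5)),zb+.02),bg)]
def fit_wrench(f,p0,zb,box):
    g=f["image"].mean(2)[box[1]:box[3],box[0]:box[2]].astype(np.float32)
    bg=np.percentile(g,75)
    cost=lambda x:np.minimum(abs(fill(wrench_layers(x*[.01,.01,.1],zb,bg,60),box,f)-g),100).mean()
    best=None
    for k in (0,):
        x0=np.array(p0)/[.01,.01,.1]
        r=minimize(cost,x0,method="Nelder-Mead",options=dict(initial_simplex=x0+np.vstack([np.zeros(3),np.eye(3)*.8]),maxiter=300))
        r=minimize(cost,r.x,method="Nelder-Mead",options=dict(initial_simplex=r.x+np.vstack([np.zeros(3),-np.eye(3)*.3]),maxiter=300))
    return r.x*[.01,.01,.1],r.fun
E
python3 - <<'E'
from h import *
f=load("top0")
print("head",back(f,[263,153],.06),"tail",back(f,[251,211],.058),"nut",back(f,[383,166],.076),"foam corners",back(f,[[223,130],[297,123],[304,211],[230,218]],.04))
h=back(f,[263,153],.06)[0];t=back(f,[251,211],.058)[0]
a=np.arctan2(t[1]-h[1],t[0]-h[0])
p,c=fit_wrench(f,[h[0],h[1],a],.04,(236,134,290,216))
print(p,np.degrees(p[2]),c)
f2=load("side0")
p2,c=fit_wrench(f2,p,.04,(240,232,326,277)); print("side",p2,np.degrees(p2[2]),c)
for ff,b,n in((f,(236,134,290,216),"t"),(f2,(236,232,326,277),"s")):
    im=ff["image"][:,:,::-1].copy()
    im=cv2.resize(im,None,fx=6,fy=6,interpolation=cv2.INTER_CUBIC)
    for q,col in((p,(0,0,255)),(p2,(0,255,0))):
        for pts,_ in wrench_layers(q,.04,0,0)[1:]:
            cv2.polylines(im,[np.round((proj(ff,pts)+.5)*6).astype(int)],True,col,1)
    cv2.imwrite(f"pics/fit_{n}.png",im[b[1]*6-20:b[3]*6+20,b[0]*6-20:b[2]*6+20])
E
```

```text
head [[0.585811   0.15720833 0.06      ]] tail [[0.4325377  0.19092545 0.058     ]] nut [[ 0.54364951 -0.15824953  0.076     ]] foam corners [[0.65306455 0.26656198 0.04      ]
 [0.66854236 0.06638585 0.04      ]
 [0.43042499 0.0514183  0.04      ]
 [0.41528899 0.2495596  0.04      ]]
[0.58637602 0.15968918 2.93297108] 168.04686415844068 10.44968318939209
side [0.58644093 0.16262017 2.90992651] 166.7265074934893 19.86244773864746
```

View pics/fit_t.png

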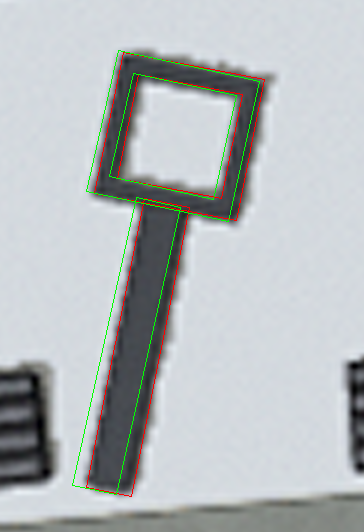

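View pics/fit_s.png

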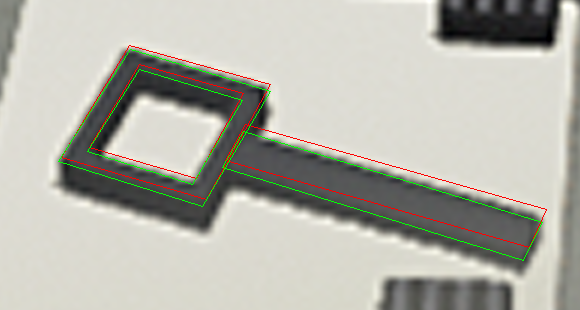

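The top-camera fit (red) matches the wrench outline to about 0.3 px. The side fit agrees in x but differs by 3 mm in y, which is within the calibration error. Next I'll measure the nut.

```bash
cat > shot.py <<'E'
from plant import robot
import numpy as np,sys
def avg(n,k,name):
    fs=[robot.grab_frame(n) for _ in range(k)]
    f=dict(fs[0]); f["image"]=np.mean([x["image"].astype(np.float32) for x in fs],0)
    f["std"]=np.std([x["image"].astype(np.float32) for x in fs],0).mean()
    f["range_z"]=np.median([x["range_z"] for x in fs],0)
    np.savez(name,**f); return f
E
cat > ov.py <<'E'
from h import *
def circ(c,r,z,n=48):
    a=np.linspace(0,2*np.pi,n); return np.c_[c[0]+r*np.cos(a),c[1]+r*np.sin(a),np.full(n,z)]
def draw(f,b,Z,items,out):
    im=np.clip(f["image"][b[1]:b[3],b[0]:b[2],::-1],0,255).astype(np.uint8)
    im=cv2.resize(im,None,fx=Z,fy=Z,interpolation=cv2.INTER_CUBIC)
    raw=im.copy()
    for pts,col in items:
        cv2.polylines(im,[np.round((proj(f,pts)+.5-[b[0],b[1]])*Z).astype(int)],False,col,1)
    cv2.imwrite(out,np.hstack([raw,im]))
E
python3 - <<'E'
from shot import *
for n in("top","side"): print(avg(n,5,n+"1")["std"])
E
python3 - <<'E'
from ov import *
c=(0.5436,-0.158); yaw=0
it=lambda c:[(circ(c,.034,.042),(0,0,255)),(circ(c,.021,.076),(0,255,0)),(circ(c,.0105,.088),(255,0,0))]
draw(load("top1"),(366,148,402,184),11,it(c),"pics/n_t.png")
draw(load("side1"),(280,150,320,194),10,it(c),"pics/n_s.png")
E
```

```text
1.6265804
1.2866237
```

View pics/n_t.png

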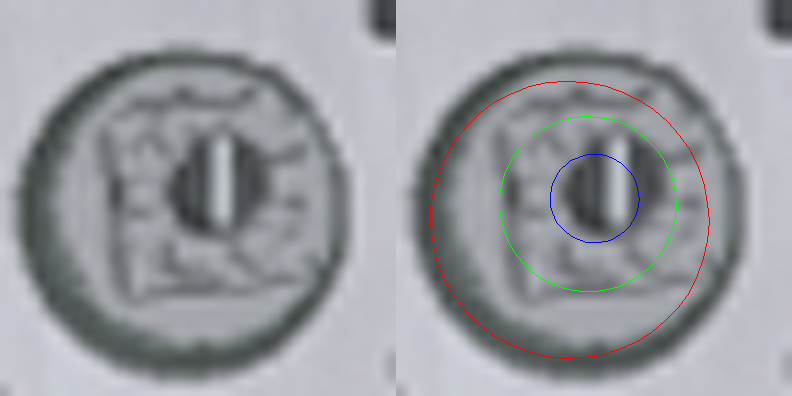

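View pics/n_s.png

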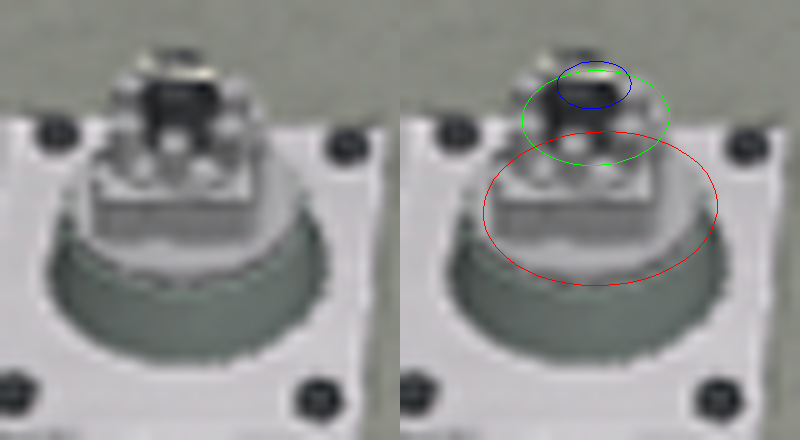

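```bash
cat > nutfit.py <<'E'
from ov import *
def samp(f,pts):
    q=proj(f,pts).astype(np.float32)
    return cv2.remap(f["g"],q[:,0].reshape(-1,1),q[:,1].reshape(-1,1),cv2.INTER_CUBIC)[:,0]
for n in("top","side"):
    f=load(n+"1"); f["g"]=f["image"].mean(2).astype(np.float32)
    def sc(c,parts="fs"):
        s=0
        if "f" in parts: s+=(samp(f,circ(c,.032,.042))-samp(f,circ(c,.037,.042))).mean()
        if "s" in parts: s+=(samp(f,circ(c,.0125,.088))-samp(f,circ(c,.0085,.088))).mean()
        return s
    for parts in("f","s","fs"):
        r=[(sc((x,y),parts),x,y) for x in np.arange(.535,.560,.0005) for y in np.arange(-.172,-.148,.0005)]
        print(n,parts,np.round(max(r),4))
E
python3 nutfit.py
```

```text
top f [62.9841  0.5465 -0.1625]
top s [41.186   0.544  -0.1615]
top fs [93.7067  0.5455 -0.162 ]
side f [17.8459  0.536  -0.1645]
side s [55.6255  0.5455 -0.15  ]
side fs [62.8669  0.546  -0.15  ]
```

```bash
cat > nutyaw.py <<'E'
from nutfit import *
E
python3 - <<'E'
from ov import *
def items(c,yaw,st):
    s=np.array(sq(.022)); s=np.vstack([s,s[:1]])
    l=np.array([[-.0105,0],[.0105,0]])
    return [(circ(c,.034,.042),(0,0,255)),(circ(c,.021,.076),(0,255,0)),(circ(c,.0105,.088),(255,0,0)),
     (place((*c,yaw),s,.06),(0,255,255)),(place((*c,st),l,.088),(255,0,255))]
draw(load("top1"),(366,148,402,184),11,items((.5465,-.1625),np.radians(2),np.radians(-1)),"pics/n_t2.png")
draw(load("side1"),(280,150,320,194),10,items((.5465,-.160),np.radians(2),np.radians(-1)),"pics/n_s2.png")
E
```

```text
(no output)
```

View pics/n_t2.png

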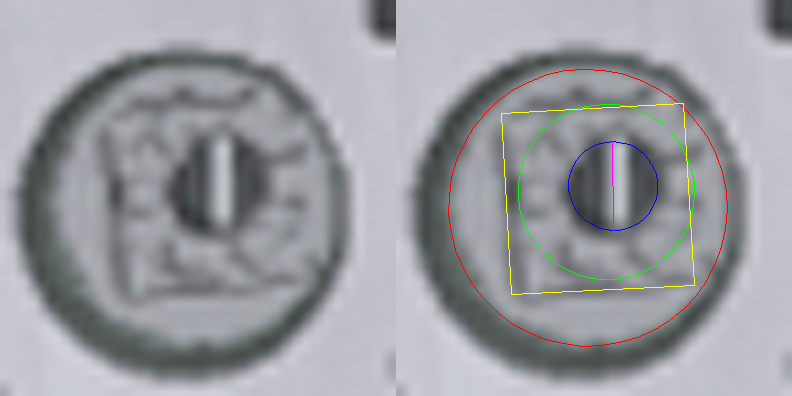

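View pics/n_s2.png

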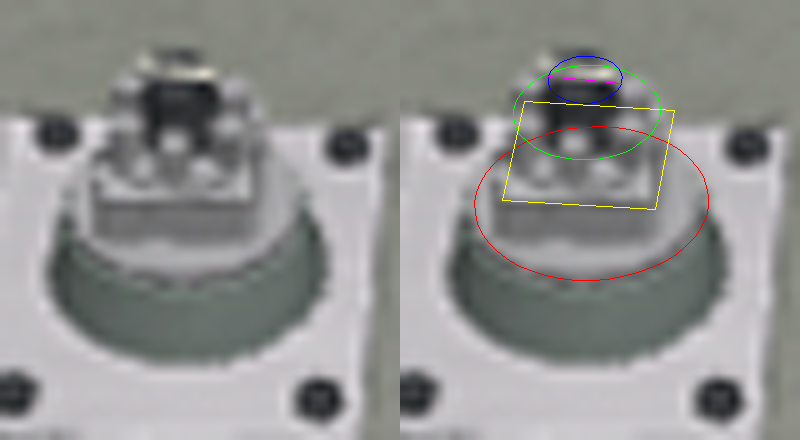

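The overlays show the nut 2 mm further to −y and turned a few degrees more than I guessed. For accurate angles, slots included, I'll fit a rendered stack of the nut jointly to both views.

```bash
cat > rn.py <<'E'
from ov import *
from scipy.ndimage import gaussian_filter
ZF=.062
def prism(f,poly,z0,z1,L,lt,lw,nb=4,c=None):
    """append (pix poly,label) walls facing the camera, then top"""
    o=-f["R"].T@f["t"]; n=len(poly)
    d=[]
    for i in range(n):
        a,b=poly[i],poly[(i+1)%n]; e=b-a; nr=np.array([e[1],-e[0]])
        if np.hypot(*e)<1e-9: continue
        nr=nr/np.hypot(*nr)
        if nr@(o[:2]-a)<=0: continue
        k=int(((np.arctan2(nr[1],nr[0])+np.pi/nb)%(2*np.pi))/(2*np.pi/nb))%nb
        d.append(((nr@(o[:2]-a)),np.array([[*a,z0],[*b,z0],[*b,z1],[*a,z1]]),lw+str(k)))
    d.sort(key=lambda t:t[0])
    for _,p,l in d: L.append((p,l))
    L.append((np.c_[poly,np.full(n,z1)],lt))
def cpoly(c,r,n=40):
    a=np.linspace(0,2*np.pi,n,endpoint=False); return np.c_[c[0]+r*np.cos(a),c[1]+r*np.sin(a)]
def scene(f,c,yaw,slot,st,wr=None):
    L=[]; c=np.array(c); o=-f["R"].T@f["t"]
    if wr is None:
        prism(f,cpoly(c,.040),.012,.038,L,"bosst","bossw")
        prism(f,cpoly(c,.034),.038,.042,L,"flt","flw")
        prism(f,np.array(sq(.022))@rot(yaw).T+c,.042,.06,L,"bt","bw")
    items=[]
    prism(f,cpoly(c,.021),.060,ZF,L,"sf","cw")
    for k in range(6):
        a0=slot+k*np.pi/3; a1=a0+np.pi/3
        def edge(r,s): return np.arcsin(.005/r)*s
        A=np.linspace(a0+edge(.021,1),a1-edge(.021,1),8); B=np.linspace(a1-edge(.0106,1),a0+edge(.0106,1),4)
        P=np.vstack([np.c_[np.cos(A),np.sin(A)]*.021,np.c_[np.cos(B),np.sin(B)]*.0106])+c
        l=[];prism(f,P,ZF,.076,l,"ct","cw"); items.append((np.hypot(*(P.mean(0)-o[:2])),l))
    l=[];prism(f,cpoly(c,.0105,24),ZF,.088,l,"st","sw")
    w=SCR/2; q=np.array([[-.0105,-w],[.0105,-w],[.0105,w],[-.0105,w]])@rot(st).T+c
    l.append((np.c_[q,np.full(4,.088)],"line")); items.append((np.hypot(*(c-o[:2])),l))
    for _,l in sorted(items,key=lambda t:-t[0]): L+=l
    return L
SCR=.003
S2=6
def cost(f,box,args,blur=.6,wr=None,full=False,mask=None):
    u0,v0,u1,v1=box; L=scene(f,*args,wr=wr)
    names=["bg"]+sorted({l for _,l in L}); idx={n:i for i,n in enumerate(names)}
    im=np.zeros(((v1-v0)*S2,(u1-u0)*S2),np.uint8)
    for p,l in L:
        q=(proj(f,p)+.5-[u0,v0])*S2-.5
        cv2.fillPoly(im,[np.round(q*16).astype(np.int32)],idx[l],shift=4)
    A=[]
    for i in range(len(names)):
        m=cv2.resize((im==i).astype(np.float32),(u1-u0,v1-v0),interpolation=cv2.INTER_AREA)
        A.append(gaussian_filter(m,blur).ravel())
    A=np.array(A).T; g=f["g"][v0:v1,u0:u1].ravel().astype(float)
    W=np.ones(len(g)) if mask is None else mask.ravel().astype(float)
    lam=.02
    x=np.linalg.solve((A*W[:,None]).T@A+lam*np.eye(A.shape[1]),(A*W[:,None]).T@g+lam*np.full(A.shape[1],g.mean()))
    r=A@x-g
    if full: return (A@x).reshape(v1-v0,u1-u0),dict(zip(names,x.round()))
    return (W*np.minimum(abs(r),40)**2).sum()/W.sum()
def ld(n):
    f=load(n); f["g"]=f["image"].mean(2).astype(np.float32); return f
E
cat > fitnut.py <<'E'
from rn import *
import sys
ft,fs=ld("top1"),ld("side1")
BT=(368,150,400,182);BS=(286,154,312,182)
def C(x,ft=ft,fs=fs):
    a=np.radians(x[4:7])
    return cost(ft,BT,((x[0],x[1])*np.array(.001),*a))+cost(fs,BS,((x[2],x[3])*np.array(.001),*a))
if __name__=="__main__":
    best=[]
    for yaw in(4,10):
      for sl in range(0,60,10):
        x0=np.array([546,-164.5,546,-160,yaw,sl,0.])
        st=np.array([1.5,1.5,1.5,1.5,4,6,4])
        r=minimize(C,x0,method="Nelder-Mead",options=dict(initial_simplex=x0+np.vstack([np.zeros(7),np.diag(st)]),maxiter=350,xatol=.05,fatol=.05))
        best.append((r.fun,r.x)); print(round(r.fun,2),r.x.round(1),flush=True)
    b=min(best,key=lambda t:t[0])[1]; np.save("nutfit.npy",b)
    a=np.radians(b[4:7]); out=[]
    for f,B,c in((ft,BT,b[:2]),(fs,BS,b[2:4])):
        m,_=cost(f,B,(c*.001,*a),full=True); print(_)
        g=f["g"][B[1]:B[3],B[0]:B[2]]
        out.append(cv2.resize(np.hstack([g,m]),(700,int(350*g.shape[0]/g.shape[1])),interpolation=cv2.INTER_CUBIC)[:290] if 0 else cv2.resize(np.hstack([g,m]),(560,int(280*g.shape[0]/g.shape[1])),interpolation=cv2.INTER_CUBIC))
    cv2.imwrite("pics/nf.png",np.vstack(out))
E
time timeout 560 python3 fitnut.py
```

```text
438.22 [ 547.  -163.5  548.5 -163.3    2.7    1.2   -1.6]
433.32 [ 547.  -163.5  549.1 -163.3    3.     4.     0.8]
439.53 [ 5.469e+02 -1.633e+02  5.503e+02 -1.631e+02  6.200e+00  9.100e+00
 -4.000e-01]
503.13 [ 546.9 -163.5  549.  -163.2    1.4   33.3   -1.6]
503.33 [ 5.470e+02 -1.634e+02  5.490e+02 -1.629e+02  4.200e+00  3.790e+01
 -1.000e-01]
442.99 [ 547.  -163.6  548.3 -163.4    2.4   61.4   -3.9]
429.45 [ 547.  -163.5  549.6 -162.9    5.     5.3   -3.8]
438.39 [ 547.  -163.5  549.5 -163.1    7.3    5.4    0.9]
453.92 [ 546.6 -162.5  549.2 -162.9    6.7    5.7    4.5]
502.33 [ 547.  -163.3  548.9 -162.9    5.2   28.5   -2.9]
516.9 [ 546.9 -163.5  548.3 -163.     7.8   36.6   -1.3]
429.42 [ 547.  -163.4  549.7 -162.9    4.9   66.9   -3.1]
{'bg': np.float64(199.0), 'bosst': np.float64(89.0), 'bossw1': np.float64(72.0), 'bossw2': np.float64(89.0), 'bt': np.float64(149.0), 'bw1': np.float64(95.0), 'bw2': np.float64(97.0), 'ct': np.float64(153.0), 'cw0': np.float64(145.0), 'cw1': np.float64(91.0), 'cw2': np.float64(108.0), 'flt': np.float64(163.0), 'flw1': np.float64(95.0), 'flw2': n
[... 178 characters left out ...]
 np.float64(134.0), 'bossw0': np.float64(60.0), 'bossw1': np.float64(97.0), 'bossw2': np.float64(94.0), 'bt': np.float64(174.0), 'bw1': np.float64(109.0), 'bw2': np.float64(85.0), 'ct': np.float64(175.0), 'cw0': np.float64(84.0), 'cw1': np.float64(102.0), 'cw2': np.float64(106.0), 'flt': np.float64(174.0), 'flw0': np.float64(-50.0), 'flw1': np.float64(82.0), 'flw2': np.float64(89.0), 'line': np.float64(281.0), 'sf': np.float64(184.0), 'st': np.float64(60.0), 'sw0': np.float64(41.0), 'sw1': np.float64(47.0), 'sw2': np.float64(17.0)}[ WARN:0@71.995] global loadsave.cpp:1063 imwrite_ Unsupported depth image for selected encoder is fallbacked to CV_8U.

real	1m12.430s
user	1m12.659s
sys	0m0.169s
```

View pics/nf.png

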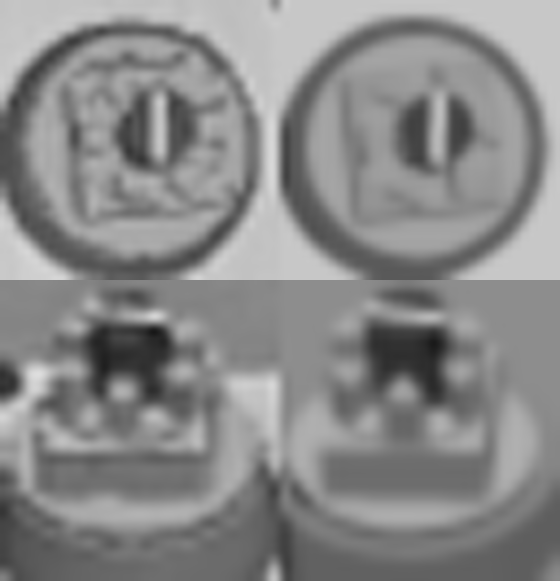

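```bash
cat > fn2.py <<'E'
import fitnut as F, numpy as np
from rn import *
F.BT=(373,156,397,177);F.BS=(288,155,308,178)
b=np.load("nutfit.npy")
for s in range(3):
    st=np.array([1,1,1,1,4,4,4])*(-1)**s
    r=minimize(F.C,b,method="Nelder-Mead",options=dict(initial_simplex=b+np.vstack([np.zeros(7),np.diag(st)]),maxiter=500,xatol=.03,fatol=.02)); b=r.x; print(round(r.fun,2),b.round(1))
np.save("nutfit.npy",b)
for i in(4,5,6):
    for n,f,B,k in(("top",F.ft,F.BT,0),("side",F.fs,F.BS,2)):
        v=[]
        for d in range(-12,13,3):
            x=b.copy();x[i]+=d;a=np.radians(x[4:7]); v.append(round(cost(f,B,(x[k:k+2]*.001,*a)),1))
        print(i,n,v)
# scribe: brightness centroid in top
f=F.ft;c=b[:2]*.001
L=[];
for t in np.linspace(-.009,.009,13):
    ys=np.linspace(-.006,.006,61)
    P=np.c_[np.full(61,c[0]+t),c[1]+ys,np.full(61,.088)]
    q=proj(f,P).astype(np.float32); g=cv2.remap(f["g"],q[:,0].reshape(-1,1),q[:,1].reshape(-1,1),cv2.INTER_LINEAR)[:,0]
    w=np.clip(g-110,0,None); L.append((t,(w*ys).sum()/(w.sum()+1e-9),w.sum()))
L=np.array(L);L=L[2:-2];print("scribe deg",np.degrees(np.arctan(np.polyfit(L[:,0],L[:,1],1)[0])))
E
python3 fn2.py
```

```text
393.37 [ 547.6 -163.6  549.7 -163.1    4.8   66.7   -1.7]
392.22 [ 547.6 -163.6  549.7 -163.1    4.9   66.7   -1.5]
392.22 [ 547.6 -163.6  549.7 -163.1    4.9   66.7   -1.5]
4 top [np.float64(225.3), np.float64(221.0), np.float64(214.1), np.float64(203.9), np.float64(199.4), np.float64(204.7), np.float64(217.8), np.float64(228.5), np.float64(235.6)]
4 side [np.float64(249.3), np.float64(224.4), np.float64(205.5), np.float64(194.2), np.float64(192.8), np.float64(202.7), np.float64(231.3), np.float64(242.3), np.float64(256.2)]
5 top [np.float64(220.9), np.float64(214.3), np.float64(206.5), np.float64(199.8), np.float64(199.4), np.float64(205.3), np.float64(207.1), np.float64(215.4), np.float64(219.9)]
5 side [np.float64(269.6), np.float64(242.9), np.float64(216.2), np.float64(196.1), np.float64(192.8), np.float64(208.7), np.float64(236.1), np.float64(258.6), np.float64(275.2)]
6 top [np.float64(233.2), np.float64(225.8), np.float64(214.5), np.float64(206.5), np.float64(199.4), np.float64(204.0), np.float64(214.7), np.float64(229.3), np.float64(236.5)]
6 side [np.float64(202.7), np.float64(199.4), np.float64(196.6), np.float64(193.7), np.float64(192.8), np.float64(197.1), np.float64(199.4), np.float64(201.5), np.float64(208.5)]
scribe deg -1.1041638236190332
```

Both views agree: nut at (0.548, −0.1635), body yaw about 4.7°, slots about 6.5° (mod 60), stud line about −1.3°. That puts the turn needed at about 128° (2.23 rad). Next I'll check the kinematics.

```bash
python3 - <<'E'
from plant import robot
import numpy as np
for nm,p in(("foam",(.5864,.160,.05)),("foamhi",(.5864,.160,.2)),("nut",(.548,-.1635,.052)),("nuthi",(.548,-.1635,.2))):
    for y in range(-180,180,30):
        q=robot.inverse_kinematics(list(p),[np.pi,0,np.radians(y)])
        print(nm,y,None if q is None else np.round(q,2))
E
```

```text
foam -180 [ 0.43  0.95 -1.19  1.81  0.99  1.12  2.02]
foam -150 [-0.95  0.78  0.91  1.89 -0.8   0.88 -2.25]
foam -120 [-0.14  0.6  -0.27  1.84  0.23  0.73 -2.63]
foam -90 [-0.04  0.62 -0.41  1.84  0.34  0.75 -2.2 ]
foam -60 [ 0.07  0.65 -0.56  1.83  0.47  0.79 -1.78]
foam -30 [ 0.1   0.67 -0.61  1.83  0.51  0.81 -1.29]
foam 0 [ 0.11  0.67 -0.62  1.83  0.52  0.81 -0.78]
foam 30 [ 0.13  0.68 -0.65  1.83  0.55  0.82 -0.27]
foam 60 [ 0.16  0.7  -0.7   1.83  0.59  0.84  0.22]
foam 90 [ 0.2   0.71 -0.75  1.82  0.63  0.86  0.71]
foam 120 [ 0.43  0.95 -1.19  1.81  0.99  1.12  0.97]
foam 150 [ 0.43  0.95 -1.19  1.81  0.99  1.12  1.49]
foamhi -180 [ 0.44  0.69 -1.18  1.7   0.68  1.22  2.24]
foamhi -150 [-1.08  0.63  1.11  1.79 -0.62  1.13 -2.38]
foamhi -120 [ 0.03  0.44 -0.49  1.73  0.24  1.03 -2.64]
foamhi -90 [ 0.16  0.49 -0.68  1.72  0.35  1.06 -2.21]
foamhi -60 [ 0.21  0.51 -0.75  1.72  0.39  1.07 -1.72]
foamhi -30 [ 0.25  0.52 -0.81  1.71  0.42  1.09 -1.22]
foamhi 0 [ 0.24  0.52 -0.8   1.71  0.42  1.09 -0.69]
foamhi 30 [ 0.27  0.54 -0.84  1.71  0.44  1.1  -0.19]
foamhi 60 [ 0.3   0.56 -0.
[... 759 characters left out ...]
 ]
nut 150 [ 1.01  0.9  -1.19  1.9   0.97  1.07  2.02]
nuthi -180 [-0.57  0.55  1.12  1.87 -0.57  1.08 -2.37]
nuthi -150 [ 0.23  0.34 -0.02  1.83  0.01  0.97 -2.41]
nuthi -120 [ 0.3   0.35 -0.11  1.83  0.05  0.97 -1.92]
nuthi -90 [ 0.39  0.35 -0.22  1.82  0.09  0.98 -1.44]
nuthi -60 [ 0.47  0.36 -0.32  1.82  0.14  0.98 -0.96]
nuthi -30 [ 0.55  0.38 -0.42  1.81  0.18  0.99 -0.47]
nuthi 0 [ 0.63  0.39 -0.53  1.81  0.23  1.    0.01]
nuthi 30 [ 0.7   0.42 -0.63  1.8   0.29  1.02  0.48]
nuthi 60 [ 0.72  0.42 -0.65  1.8   0.29  1.02  1.  ]
nuthi 90 [ 0.78  0.44 -0.74  1.8   0.34  1.03  1.48]
nuthi 120 [ 1.04  0.62 -1.17  1.79  0.63  1.17  1.76]
nuthi 150 [ 1.04  0.62 -1.17  1.79  0.63  1.17  2.28]
```

```bash
cat > rb.py <<'E'
from plant import robot
import numpy as np
def O(deg): return [np.pi,0,np.radians(deg)]
def st(m=""):
    s=robot.sense(); print(m,"t",round(s["t"],2),"tcp",s["tcp_pos"].round(4),"yaw",np.degrees(s["tcp_rot"][2]).round(2),"F",s["wrist_force"].round(1),"M",s["torque"].round(2),"op",round(s["opening"],3),"q7",round(s["joint_pos"][6],3)); return s
E
python3 - <<'E'
from rb import *
robot.goto([.5864,.160,.16],O(78)); st("above")
print(robot.move_straight([.5864,.160,.075],vel=.12,contact_N=6)); st()
print(robot.move_straight([.5864,.160,.050],vel=.03,contact_N=6)); st("down")
from shot import avg
import cv2
for n in("top","side"): 
    f=avg(n,1,n+"2")
s=np.load("side2.npz")["image"][200:320,200:350,::-1]
cv2.imwrite("pics/g1.png",cv2.resize(s,None,fx=5,fy=5,interpolation=cv2.INTER_CUBIC))
E
```

```text
above t 3.57 tcp [0.5868 0.1589 0.1599] yaw 77.89 F [-0.5 -0.7 -0. ] M [ 0.01 -0.01 -0.03] op 0.998 q7 0.574
False
 t 4.42 tcp [0.5869 0.1605 0.0756] yaw 78.01 F [0.  0.3 0.3] M [ 0.01 -0.01 -0.02] op 0.997 q7 0.498
False
down t 5.41 tcp [0.5865 0.1601 0.0502] yaw 78.0 F [-0.5  0.1 -0.4] M [-0.    0.01  0.04] op 1.001 q7 0.474[ WARN:0@1.921] global loadsave.cpp:1063 imwrite_ Unsupported depth image for selected encoder is fallbacked to CV_8U.
```

View pics/g1.png

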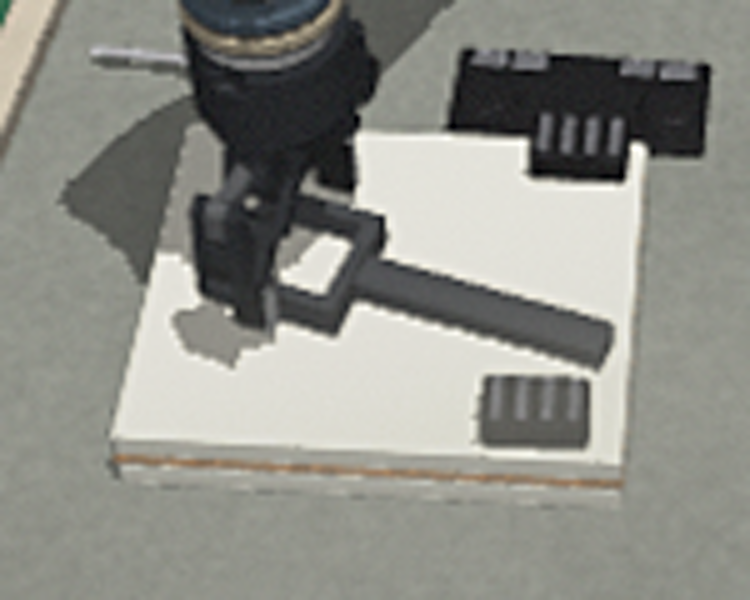

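The fingers straddle the head at crop (235,260) and (340,170), clear of the foam. I'll lower slightly and grip.

```bash
python3 - <<'E'
from rb import *
robot.move_straight([.5864,.160,.046],vel=.03,contact_N=6)
robot.grip(0.0,90); st("gripped")
robot.move_straight([.5864,.160,.066],vel=.05); st("lift")
robot.move_straight([.5864,.160,.17],vel=.15); st("hi")
from shot import avg
import cv2
for n in("top","side"): 
    f=avg(n,1,n+"3")
s=np.load("side3.npz")["image"][140:300,200:350,::-1]
t=np.load("top3.npz")["image"][100:220,200:320,::-1]
cv2.imwrite("pics/g2.png",np.hstack([cv2.resize(a.astype(np.uint8),(400,430),interpolation=cv2.INTER_CUBIC) for a in(s,t)]))
E
```

```text
gripped t 6.12 tcp [0.5869 0.1607 0.0469] yaw 78.01 F [0.4 0.8 4. ] M [-0.01  0.1  -0.06] op 0.727 q7 0.47
lift t 6.67 tcp [0.5862 0.1597 0.0659] yaw 77.99 F [-0.8  0.2 -5.4] M [ 0.04 -0.06  0.01] op 0.731 q7 0.489
hi t 7.52 tcp [0.5857 0.1594 0.1689] yaw 78.0 F [ 0.4 -0.  -5.2] M [-0.04 -0.05  0.02] op 0.725 q7 0.583
```

View pics/g2.png

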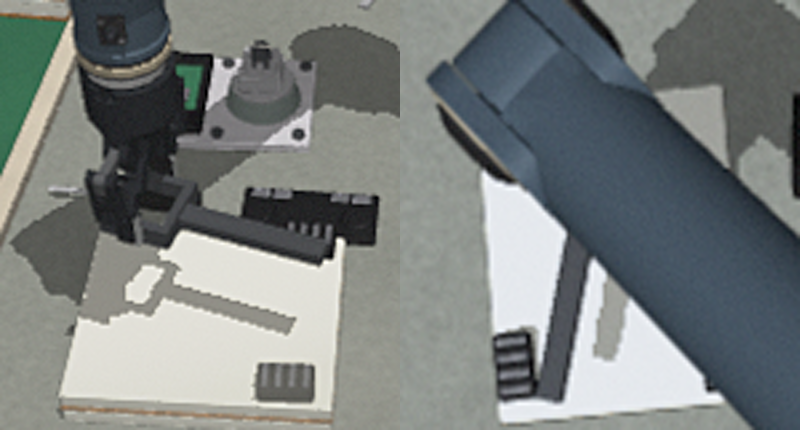

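```bash
python3 - <<'E'
from h import *
f=load("top3"); z=.1689-.0469+.058
g=f["image"].mean(2)
p=np.array([.5857,.1594,np.radians(168)])
e=place(p,[[.100,.01],[.16,.01],[.16,-.01],[.100,-.01]],z); print(proj(f,e).round(1))
im=cv2.resize(f["image"][165:220,225:290,::-1].clip(0,255).astype(np.uint8),None,fx=10,fy=10,interpolation=cv2.INTER_CUBIC)
cv2.polylines(im,[np.round((proj(f,e)+.5-[225,165])*10).astype(int)],True,(0,0,255),1)
cv2.imwrite("pics/g3.png",im)
E
```

```text
[[252.8 187.6]
 [247.9 212.1]
 [239.7 210.5]
 [244.7 186. ]]
```

View pics/g3.png

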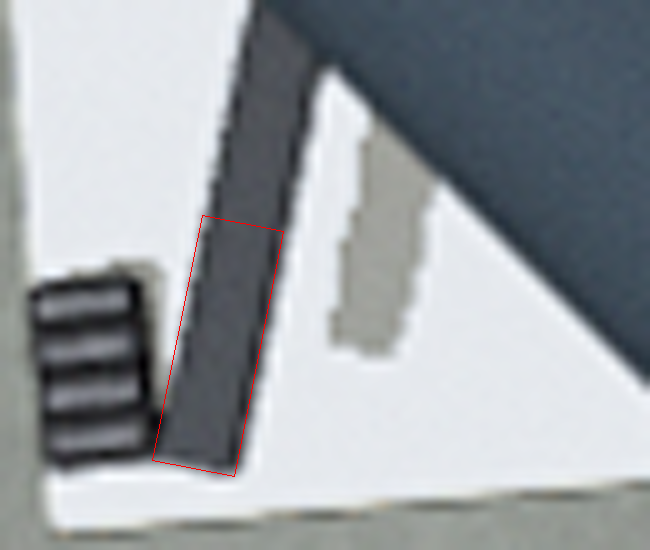

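The grasp is good: the handle end matches the predicted outline within about 1 mm. Now to the nut.

```bash
python3 - <<'E'
from rb import *
X,Y=.548,-.163
robot.goto([X,Y,.17],O(94.7)); st("above")
print(robot.move_straight([X,Y,.100],vel=.12)); 
print(robot.move_straight([X,Y,.070],vel=.05,contact_N=8)); st("over body")
print(robot.move_straight([X,Y,.0485],vel=.02,contact_N=12)); st("down")
from shot import avg
import cv2
for n in("top","side"): 
    f=avg(n,1,n+"4")
s=np.load("side4.npz")["image"][120:210,230:350,::-1]
cv2.imwrite("pics/g4.png",cv2.resize(s.astype(np.uint8),None,fx=6,fy=6,interpolation=cv2.INTER_CUBIC))
E
```

```text
above t 8.85 tcp [ 0.5485 -0.1611  0.1702] yaw 94.82 F [-0.4  1.1 -5.7] M [ 0.03 -0.08  0.02] op 0.729 q7 1.388
False
False
over body t 10.33 tcp [ 0.5482 -0.1629  0.07  ] yaw 94.71 F [ 0.4 -0.3 -6.4] M [ 0.04 -0.1  -0.01] op 0.727 q7 1.282
False
down t 11.56 tcp [ 0.5479 -0.163   0.0489] yaw 94.7 F [-1.6 -0.4  0.7] M [0.17 0.58 0.08] op 0.728 q7 1.258
```

View pics/g4.png

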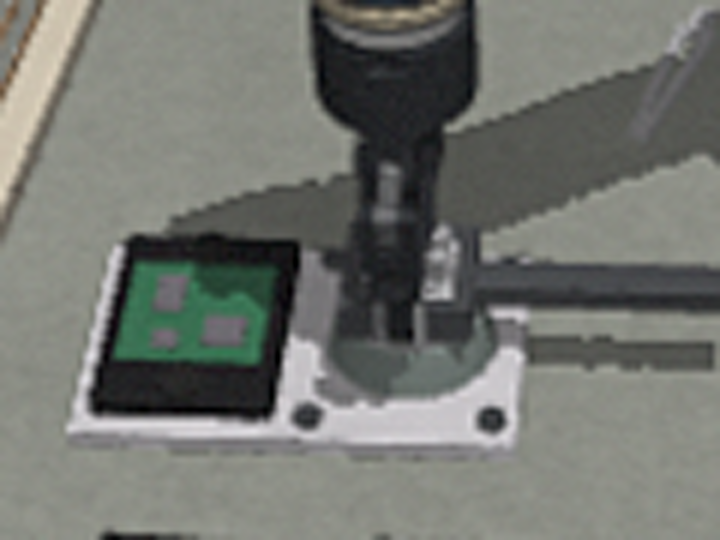

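The wrench went down without contact, and its weight is now resting on something. I'll release, back off and inspect.

```bash
python3 - <<'E'
from rb import *
X,Y=.548,-.163
robot.grip(1.0); robot.sleep(.2); st("open")
robot.move_straight([X,Y,.13],vel=.12)
robot.goto([.47,-.36,.25],O(94.7)); st("away")
from shot import avg
import cv2
for n in("top","side"): f=avg(n,3,n+"5")
E
python3 - <<'E'
from ov import *
def wl(p,zb):
    o=[]
    for pts,_ in wrench_layers(p,zb,0,0)[1:]: o.append((np.vstack([pts,pts[:1]]),(0,0,255)))
    return o
p=(.548,-.1635,np.radians(184.7))
draw(load("top5"),(355,140,410,230),7,wl(p,.042),"pics/f_t.png")
draw(load("side5"),(275,135,375,200),5 and 4,wl(p,.042),"pics/f_s.png")
f=load("top5")
# depth on head rim / handle
import numpy as np
for n in("top5","side5"):
    f=load(n); o=[]
    for r in((.045,0),(.07,0),(.1,0),(.14,0),(-.028,0),(0,.028),(0,-.028)):
        q=proj(f,place(p,[r],.061))[0]; u,v=np.round(q).astype(int)
        zz=f["range_z"][v,u]; c=np.array([(u-f["cx"])/f["fx"],(v-f["cy"])/f["fy"],1])*zz
        o.append((f["R"].T@(c-f["t"])).round(4)[2])
    print(n,o)
E
```

```text
open t 12.22 tcp [ 0.5482 -0.163   0.0486] yaw 94.7 F [ 0.5 -0.  -0. ] M [-0.02  0.02 -0.03] op 0.998 q7 1.258
away t 14.01 tcp [ 0.4702 -0.3582  0.2491] yaw 94.83 F [ 0.   0.3 -0.3] M [ 0.02  0.02 -0.02] op 0.997 q7 1.817
top5 [np.float64(0.0582), np.float64(0.0622), np.float64(0.0598), np.float64(0.0591), np.float64(0.0633), np.float64(0.0604), np.float64(0.0619)]
side5 [np.float64(0.0614), np.float64(0.0647), np.float64(0.0584), np.float64(0.0603), np.float64(0.0602), np.float64(0.0868), np.float64(0.0613)]
```

View pics/f_t.png

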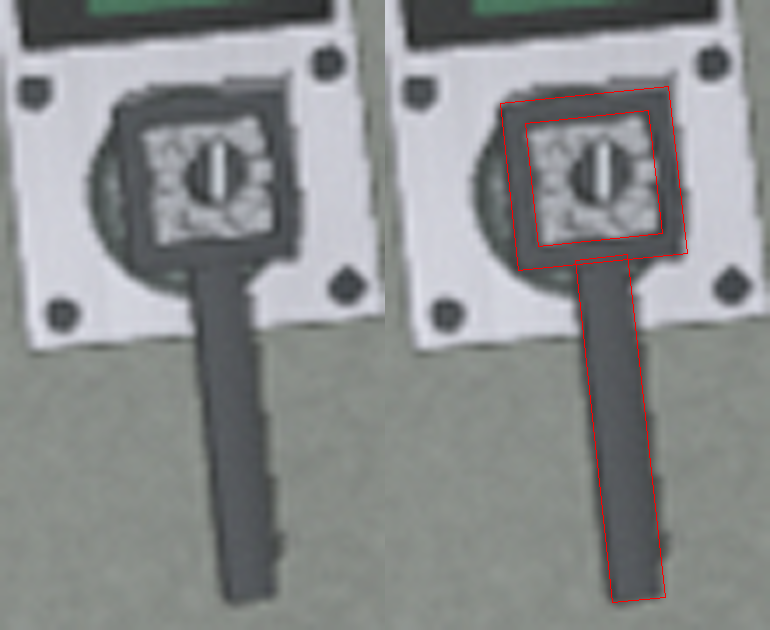

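View pics/f_s.png

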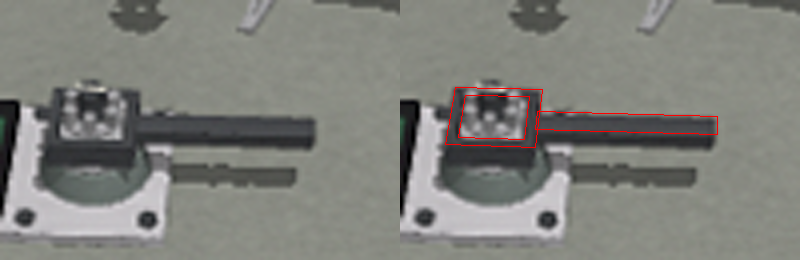

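The wrench is fully seated. The outline drawn at z = 42 mm fits both views, and depth on the head and handle tops reads about 60 mm. Now I'll take it again and turn.

```bash
python3 - <<'E'
from rb import *
X,Y=.548,-.163
robot.goto([X,Y,.13],O(94.7)); 
print(robot.move_straight([X,Y,.07],vel=.12,contact_N=6))
print(robot.move_straight([X,Y,.0487],vel=.04,contact_N=6)); st("down")
robot.grip(0.0,110); s=st("grip")
q=np.array(s["joint_pos"],float)
q=np.array(robot.inverse_kinematics([X,Y,.0487],O(94.7)),float); print(np.abs(q-s["joint_pos"]).max())
for k in range(1,5):
    q2=q.copy(); q2[6]-=np.radians(130)*k/4
    robot.move_joints(list(q2)); st(k)
E
```

```text
False
False
down t 16.6 tcp [ 0.5481 -0.1629  0.0486] yaw 94.71 F [ 1.9  1.  -0.8] M [-0.03  0.01  0.03] op 1.001 q7 1.256
grip t 16.94 tcp [ 0.5484 -0.1629  0.0498] yaw 94.7 F [-1.1  0.3  5.5] M [0.16 0.4  0.07] op 0.725 q7 1.257
0.0012532314903611619
1 t 17.54 tcp [ 0.5483 -0.164   0.0498] yaw 62.13 F [-2.6 -2.2  6.5] M [-0.23  0.38 -0.12] op 0.718 q7 0.689
2 t 18.14 tcp [ 0.5479 -0.1645  0.0498] yaw 29.6 F [-3.6 -2.9  7.7] M [-0.44  0.5  -0.05] op 0.721 q7 0.122
3 t 18.74 tcp [ 0.5472 -0.1647  0.0497] yaw -2.89 F [-5.7 -2.9 10. ] M [-0.52  0.86 -0.07] op 0.719 q7 -0.445
4 t 19.34 tcp [ 0.5465 -0.1645  0.0498] yaw -35.38 F [-6.3 -2.6 10.9] M [-0.47  1.22 -0.03] op 0.719 q7 -1.013
```

```bash
python3 - <<'E'
from rb import *
X,Y=.548,-.163
robot.grip(1.0); robot.sleep(.2); st("open")
robot.move_straight([X,Y,.13],vel=.12)
robot.goto([.47,-.36,.25],O(-35.3)); st("away")
from shot import avg
for n in("top","side"): f=avg(n,5,n+"6")
E
cat > chk.py <<'E'
import sys
from rn import *
k=sys.argv[1]; hd=float(sys.argv[2]); ns0=float(sys.argv[3])
ft,fs=ld("top"+k),ld("side"+k)
BT=(378,158,392,173);BS=(290,155,306,170)
# handle angle, top: fit wrench dark
def wcost(x):
    return 0
mt=ms=None
def C(x):
    a=np.radians(x[4:6])
    return cost(ft,BT,(x[:2]*.001,0,*a),wr=1)+cost(fs,BS,(x[2:4]*.001,0,*a),wr=1)
res=[]
for s0 in (ns0-20,ns0-10,ns0,ns0+10,ns0+20,ns0+30):
    b=np.array([547.6,-163.6,549.7,-163.1,s0,-1.5])
    for s in range(2):
        st=np.array([.6,.6,.6,.6,5,3])*(-1)**s
        r=minimize(C,b,method="Nelder-Mead",options=dict(initial_simplex=b+np.vstack([np.zeros(6),np.diag(st)]),maxiter=250,xatol=.03,fatol=.02)); b=r.x
    res.append((r.fun,b)); print(round(r.fun,1),b.round(1),flush=True)
b=min(res,key=lambda t:t[0])[1]; out=[]
for f,B,c in((ft,BT,b[:2]),(fs,BS,b[2:4])):
    m,_=cost(f,B,(c*.001,0,*np.radians(b[4:6])),wr=1,full=True)
    g=f["g"][B[1]:B[3],B[0]:B[2]]
    out.append(cv2.resize(np.hstack([g,m]),(560,280),interpolation=cv2.INTER_CUBIC))
cv2.imwrite("pics/nf%s.png"%k,np.vstack(out).clip(0,255).astype(np.uint8))
def wl(p,zb): return [(np.vstack([pts,pts[:1]]),(0,0,255)) for pts,_ in wrench_layers(p,zb,0,0)[1:]]
draw(ft,(360,110,440,180),5,wl((.548,-.1635,np.radians(hd)),.042),"pics/w_t%s.png"%k)
E
python3 chk.py 6 54.7 0
```

```text
open t 19.91 tcp [ 0.5481 -0.1629  0.0486] yaw -35.29 F [ 0.4  0.2 -0.4] M [ 0.03  0.01 -0.  ] op 1.001 q7 -1.012
away t 21.69 tcp [ 0.4702 -0.3582  0.2491] yaw -35.17 F [-0.5  0.3 -0.2] M [ 0.02 -0.01 -0.03] op 1.002 q7 -0.453
758.2 [ 5.477e+02 -1.641e+02  5.498e+02 -1.632e+02 -2.350e+01 -3.000e-01]
510.4 [ 5.475e+02 -1.639e+02  5.494e+02 -1.633e+02  1.000e-01 -1.600e+00]
519.2 [ 5.477e+02 -1.640e+02  5.497e+02 -1.632e+02  1.000e-01 -1.400e+00]
527.9 [ 5.477e+02 -1.639e+02  5.500e+02 -1.632e+02  1.100e+00 -3.000e-01]
757.8 [ 547.6 -163.8  549.3 -162.9   29.6   -1.9]
762.5 [ 547.7 -163.9  549.7 -163.1   29.5   -1.5]
```

View pics/w_t6.png

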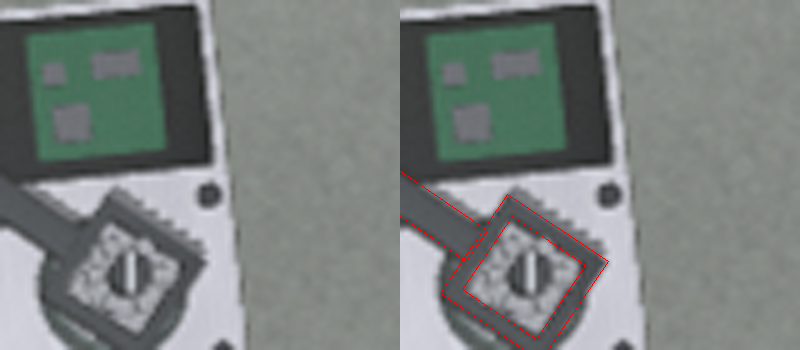

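View pics/nf6.png

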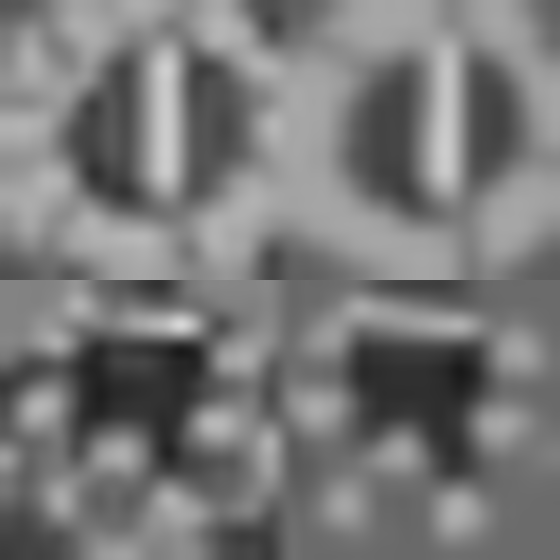

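The nut turned about 126°. Slots are now at about 0.5° and the stud line at about −1.5°. I'll scan each camera separately before any small correction.

```bash
cat > scan.py <<'E'
import sys
from rn import *
k=sys.argv[1]
ft,fs=ld("top"+k),ld("side"+k)
for n,f,c0,Bs in(("top",ft,[547.5,-163.9],[(378,158,392,173),(376,156,394,175)]),("side",fs,[549.5,-163.2],[(290,155,306,170),(289,154,307,173)])):
  for B in Bs:
   v=[]
   for sl in np.arange(-9,9.1,1.5):
    g=lambda x:cost(f,B,(x[:2]*.001,0,np.radians(sl),np.radians(x[2])),wr=1)
    x0=np.array(c0+[-1.3])
    r=minimize(g,x0,method="Nelder-Mead",options=dict(initial_simplex=x0+np.vstack([np.zeros(3),np.diag([.5,.5,2])]),maxiter=60)); v.append(r.fun)
   v=np.array(v);i=v.argmin();i=min(max(i,2),len(v)-3);s=np.arange(-9,9.1,1.5)
   pf=np.polyfit(s[i-2:i+3],v[i-2:i+3],2)
   print(n,B,v.round(0).astype(int),"min",round(-pf[1]/2/pf[0],2))
E
python3 scan.py 6
```

```text
top (378, 158, 392, 173) [209 202 197 192 181 172 169 173 174 184 192 195 205] min 0.57
top (376, 156, 394, 175) [351 346 337 336 339 336 336 340 340 350 357 357 360] min -2.8
side (290, 155, 306, 170) [403 381 365 345 338 338 345 356 376 392 418 442 460] min -2.22
side (289, 154, 307, 173) [621 605 590 578 576 574 577 585 598 609 633 649 660] min -2.07
```

The estimates scatter from −2.2° to +0.6° against the stud at −1.3°, so the slot is lined up within about 2°. When I retake the wrench I'll add about 1.2° and back off within the play. Then I'll lift and lay it on the foam.

```bash
python3 - <<'E'
from rb import *
X,Y=.548,-.163
robot.goto([X,Y,.13],O(-35.3)); 
print(robot.move_straight([X,Y,.07],vel=.12,contact_N=6))
print(robot.move_straight([X,Y,.0487],vel=.04,contact_N=6))
robot.grip(0.0,90); st("grip")
q=np.array(robot.inverse_kinematics([X,Y,.0487],O(-35.3)),float)
q2=q.copy(); q2[6]-=np.radians(1.2); robot.move_joints(list(q2)); st("nudge")
q2=q.copy(); q2[6]+=np.radians(2.5); robot.move_joints(list(q2)); s=st("back")
print(robot.move_straight([X,Y,.075],vel=.03,contact_N=25)); st("lift1")
E
```

```text
False
False
grip t 24.82 tcp [ 0.5478 -0.1627  0.0496] yaw -35.29 F [-2.3  0.7  5.6] M [0.09 0.58 0.05] op 0.722 q7 -1.014
nudge t 25.07 tcp [ 0.5478 -0.1627  0.0496] yaw -36.41 F [-2.7 -0.   6.1] M [0.12 0.7  0.31] op 0.728 q7 -1.034
back t 25.32 tcp [ 0.5483 -0.1627  0.0496] yaw -32.79 F [-1.8 -0.3  5.6] M [0.15 0.46 0.13] op 0.727 q7 -0.97
False
lift1 t 26.35 tcp [ 0.5478 -0.1631  0.0748] yaw -32.8 F [ 0.3 -0.2 -5.9] M [-0.09  0.05 -0.01] op 0.731 q7 -0.941
```

```bash
python3 - <<'E'
from rb import *
X,Y=.548,-.163
robot.move_straight([X,Y,.17],vel=.12); st("hi")
P=[.592,.155]
robot.goto(P+[.17],O(78)); st("over foam")
robot.move_straight(P+[.07],vel=.12); st()
print(robot.move_straight(P+[.0475],vel=.025,contact_N=5)); st("down")
robot.grip(1.0); robot.sleep(.3); st("open")
robot.move_straight(P+[.16],vel=.12)
robot.goto([.40,-.45,.28],O(40)); robot.sleep(.2); st("away")
from shot import avg
for n in("top","side"): f=avg(n,5,n+"7")
E
python3 - <<'E'
from ov import *
cv2.imwrite("pics/e_t.png",load("top7")["image"][:,:,::-1].astype(np.uint8))
cv2.imwrite("pics/e_s.png",load("side7")["image"][:,:,::-1].astype(np.uint8))
f=load("top7");p,c=fit_wrench(f,[.592,.155,np.radians(168)],.04,(236,130,290,214)); print(p,np.degrees(p[2]),c)
E
cp top7.npz t; python3 fitnut.py >/dev/null 2>&1 & python3 - <<'E'
import fitnut as F,numpy as np
from rn import *
F.BT=(373,156,397,177);F.BS=(288,155,308,178)
ft,fs=ld("top7"),ld("side7")
for yaw,sl in((-30,-2),(-32,3),(-34,-5)):
    b=np.array([547.6,-163.6,549.7,-163.1,yaw,sl,-1.5])
    for s in range(2):
        st=np.array([1,1,1,1,4,4,4])*(-1)**s
        r=minimize(lambda x:F.C(x,ft,fs),b,method="Nelder-Mead",options=dict(initial_simplex=b+np.vstack([np.zeros(7),np.diag(st)]),maxiter=400,xatol=.03,fatol=.02)); b=r.x
    print(round(r.fun,1),b.round(1))
E
```

```text
hi t 27.29 tcp [ 0.5472 -0.1632  0.1692] yaw -32.81 F [-1.1  0.7 -5.6] M [-0.01  0.05  0.01] op 0.727 q7 -0.84
over foam t 28.51 tcp [0.5924 0.1534 0.1692] yaw 77.83 F [ 0.1  0.7 -5.4] M [-0.07 -0.04 -0.  ] op 0.723 q7 0.331
 t 29.49 tcp [0.5925 0.1556 0.0709] yaw 78.0 F [ 0.3  0.2 -4.4] M [ 0.01 -0.11 -0.02] op 0.727 q7 0.256
True
down t 30.35 tcp [0.5918 0.1549 0.0477] yaw 78.0 F [-1.3 -0.3  6.9] M [-0.02  0.04  0.  ] op 0.728 q7 0.238
open t 31.02 tcp [0.5905 0.1535 0.0454] yaw 77.99 F [-0.4  1.2  0.5] M [-0.03 -0.02 -0.01] op 0.997 q7 0.238
away t 34.62 tcp [ 0.4006 -0.4494  0.2799] yaw 40.08 F [-0.4 -0.8  0. ] M [ 0.01  0.04 -0.04] op 0.998 q7 1.002
[0.5935627  0.15237881 2.93536403] 168.18397030585038 8.846345901489258
285.4 [ 547.5 -163.8  549.3 -163.2  -32.7   -0.8   -1.9]
283.0 [ 5.478e+02 -1.638e+02  5.498e+02 -1.631e+02 -3.280e+01 -1.000e-01
 -1.900e+00]
285.0 [ 547.6 -163.9  549.5 -163.1  -32.4   -1.1   -2.1]
```

View pics/e_t.png

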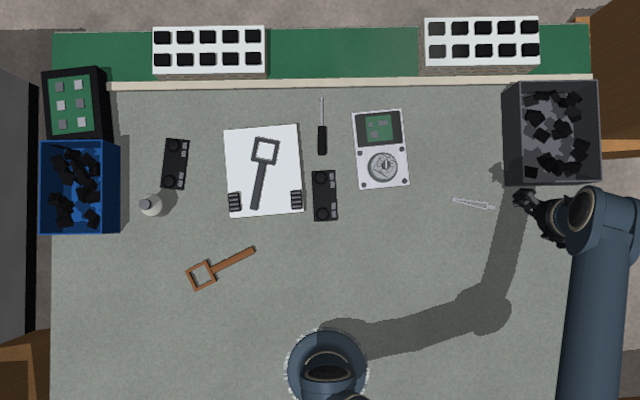

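View pics/e_s.png

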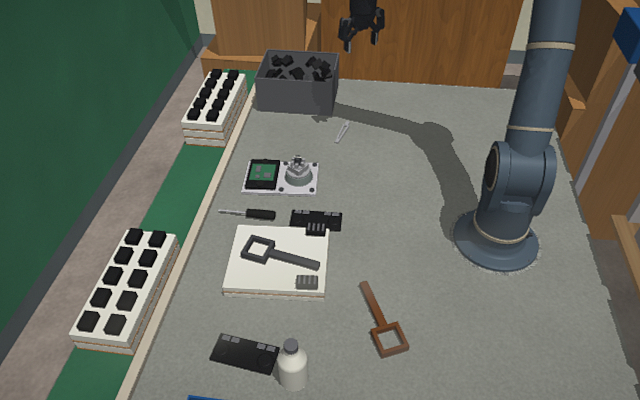

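The wrench lies flat on the foam at pixel (262,150), clear of both modules. Nothing else has moved. The nut fit shows it turned about 127.5°, with the slot within about 1° of the stud line. I'll hand in.

```bash
python3 - <<'E'
from rb import *
st(); robot.close_job()
E
```

```text
t 35.12 tcp [ 0.4    -0.4501  0.28  ] yaw 39.99 F [ 0.4 -0.3  0.1] M [-0.03  0.02 -0.01] op 1.002 q7 1.002
the job is handed in; nothing more can be done
```

The job is done and handed in at 35 s of the 72 s allowed. I fitted the dark wrench fully over the nut and let go, then took it again and tightened the nut. Afterwards I laid the wrench back on the foam, same side up.

- **Nut:** the last check of both camera views puts it about 127.5° (2.23 rad) clockwise from the start. The slot is at about −0.6° and the scribed line at about −1.9°, so they line up within about 1–2°.
- **Wrench:** it lies flat on the foam within about 7 mm of its old place, at the same angle and clear of both modules. The other things look unmoved in both views, and the gripper is well clear.
- **Disagreements:** the two cameras differed by up to 3 mm on the wrench's position. After the main turn their slot angles ranged from −2.8° to +0.6°, so I added a turn of about 1° before lifting the wrench off.
- **Forces:** wrist readings stayed around 14 N or less. They were taken between moves, not during them.

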